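# Slide the large reagent bottle into the empty stall

## Robot

A 6-joint arm with a two-finger parallel gripper is mounted at the origin on a cart in front of the work surface, level with it; the furniture and walls round the work are solid. World frame = base frame: x ahead of the robot, y to its left, z up, the work surface at z = 0. Lengths are in m, angles in rad, forces in N, time in s.
With the tool pointing down it reaches from about 0.275 to 0.875 m from the base axis. Payload 12.5 kg.
Tool frame: the origin (TCP) lies on the centre line of the jaws, within the pads' length; the fingertips stand r.finger_overhang ahead of it and the grasp point (between the pads) lies 3 mm ahead of it (r.finger_overhang is the distance from the TCP to the fingertips, in m); z points along the fingers, y is the line along which they close (so a half turn about z gives the same grasp; the last joint's range is limited). The gripper opens to 85 mm and grips with 20 to 120 N. Pads are 22 mm wide; open, the fingers measure 114 mm over their backs; the gripper's body (76 mm by 85 mm) begins 54 mm behind the grasp point. The pads swing forward as they close: fully open they stand 13 mm farther back than shut.
Start: joints at [1.021, 0.351, 1.652, -0, 1.139, -0.085], TCP at [0.247, 0.492, 0.253] pointing down, gripper open.
Joint ranges: [-2.75, 2.75], [-0.79, 2.1], [0.01, 2.65], [-1.57, 4.71], [0.07, 3.14], [-2.87, 2.87]. Speed limits (rad/s): [2.22, 2.22, 2.79, 3.14, 3.14, 3.14].

## Interface

Orientations are given as a unit quaternion [x, y, z, w].
In Python, from cell import r, optics gives the robot as it stands. The module is installed in compiled form; this text tells all that it offers. Calls block until the motion is done:
- r.move_to(position, orientation): joint-space move of the TCP to a pose.
- r.move_linear(position, rot=None, vel=0.15): straight line of the TCP; rot=None keeps the orientation; vel is the mean speed in m/s.
- r.set_joints(angles): joint-space move.
- r.set_gripper(opening, squeeze=None): opening from 0.0 (shut) to 1.0 (fully open); squeeze is the grip in N (None keeps the last); returns when the fingers have stopped.
- r.sleep(seconds).
- r.inverse_kinematics(position, orientation): joint angles nearest the present ones, or None.
- optics.get_image(name): name is "scene" or "top"; returns a dict with "pixels" (420x560x3 uint8, red, green, blue), "depth" (420x560 float32, m along the optical axis (not along the pixel's ray), 0 where there is no reading), "fx", "fy", "cx", "cy" (pixels), "D" ([k1, k2, p1, p2, k3] as OpenCV has them; the pictures are not rectified), "camera_from_world" (4x4, takes a point from world to camera coordinates). Camera axes: x right, y down, z forward; pixel columns grow to the right and rows downward; lengths in m; the calibration is good to about 2 mm. A picture is of the moment at which its call begins.
A pose or a line that the arm cannot do raises r.PlanningError and nothing moves.
- r.hand_in(): hands the job in; it is judged then, once.
Readings, each from a call of its own:
- r.current_t(): time.
- r.current_q(): joint angles.
- r.current_qvel(): joint speeds.
- r.current_effort(): joint torques, N m.
- r.current_tool_pos(): TCP position.
- r.current_ee_rot(): TCP orientation.
- r.current_contact_force(): force on the tool from outside, world axes, zero at the start.
- r.current_torque(): the same for the moment, N m.
- r.current_opening(): opening from 0.0 (shut) to 1.0 (fully open).
- r.current_finger_force(): force on a finger pad.
Only numpy, scipy, OpenCV 4.12 (cv2) and the standard library are available. Lean on these libraries where they do the work, as an engineer would, in place of code of your own. Each camera call takes 0.05 s, during which the arm holds its last target. There are 200 camera calls.

## Task

Push the large brown reagent bottle across the bench into the empty one of the two steel stalls, in through the flared mouth until it stands fully home against the back wall, and then leave it there. Its cap is only loosely on, so never grip, lift, tilt or jolt it: push it gently with the fingers, low on its body, so that it slides upright. Leave the smaller brown bottle in the other stall and the staining jar where they are.

Things in the scene. Friction and masses are not known exactly. Their poses are not given: they have to be found in the camera images.
- big_bottle: large reagent bottle: brown glass, dark cap, upright cylinder 58 mm in diameter, 120 mm tall, 0.16 to 0.32 kg, loose on the bench. Origin: centre of its underside, z up. Bench friction is high: it slides when pushed lower than about 25 mm above the bench; pushed at half height or above (also by the gripper's body) it tips over
- stall_free: the empty stall, bolted down: three walls of 4 mm steel, 25 mm high, inside 74 mm wide, no floor. Origin: on the bench where the large bottle's centre is when fully home. +y points out of the mouth, z up. Back wall's inner face at y = -29 mm, side walls' at x = +-37 mm up to y = +14 mm. Nearer to or farther from the robot than the other stall
- mouth (a point): centre of the empty stall's mouth, on the bench, 36 mm out from the stall's origin along its +y: here end two short wings, which flare outward at about 30 degrees from the ends of the side walls to a mouth 97 mm wide. Low foot flanges (2 mm thick) lie outside the side walls out to x = +-54 mm
- stall_taken: the other stall, of the same shape and axes, with the small bottle in it; bolted down
- small_bottle: the smaller brown reagent bottle, blue cap, 48 mm in diameter and 100 mm tall, loose, standing in the other stall. Origin at the centre of its underside; not to be moved
- jar: staining jar with black lid and violet filling, 53 mm in diameter and 98 mm tall, loose, standing farther back on the bench. Origin at the centre of its underside; not to be moved

How it is judged:
At the end, for the whole second after the job is handed in: the large bottle stands upright and at rest on the bench inside the empty stall, its centre within 7 mm of the fully home point in depth and between the side walls; the small bottle and the jar are within 10 mm of where they stood (y of big_bottle in the frame of stall_free between -0.006 and 0.007 m and x of big_bottle in the frame of stall_free between -0.012 and 0.012 m and angle between big_bottle's own z axis and vertical below 0.05 rad and height (world z) of big_bottle below 0.005 m and linear speed of big_bottle below 0.01 m/s and distance of each of small_bottle, jar from where it was at the start of the episode below 0.01 m); the robot touches nothing.
It fails at once if the large bottle tilts by more than about 11 degrees (angle between big_bottle's own z axis and vertical above 0.2 rad).
It fails at once if the large bottle is lifted off the bench (its base centre more than 10 mm up) (height (world z) of big_bottle above 0.01 m).
It fails at once if the large bottle is gripped or shoved with more than 30 N (contact force between the fingers and big_bottle above 30 N).
It fails at once if the small bottle is moved by more than 10 mm (distance of small_bottle from where it was at the start of the episode above 0.01 m).
It fails at once if the staining jar is moved by more than 10 mm (distance of jar from where it was at the start of the episode above 0.01 m).
It also fails if it takes over 51 s, if anything falls off the work surface, if the arm or the gripper's body presses on something with over 40 N, if the wrist force passes 120 N, or if a joint passes its speed limit or range.

## Working session

There is one attempt and no reset: what is moved stays moved. The work goes in short steps, each a Python script; the robot and the scene stay as the last script left them, time stands still between calls to the robot, and variables do not carry over. Pictures are saved under pics/ and viewed, at most 10 in all, crops included, and the job is handed in when it is done.

```bash
mkdir -p pics; cat > h.py <<'E'
import numpy as np, cv2
from cell import r, optics
def snap(n, f=None):
    d=optics.get_image(n)
    if f: cv2.imwrite('pics/'+f, d['pixels'][:,:,::-1])
    return d
def cloud(d):
    "world points per pixel from depth, HxWx3 (nan where none)"
    h,w=d['depth'].shape
    K=np.array([[d['fx'],0,d['cx']],[0,d['fy'],d['cy']],[0,0,1.]])
    v,u=np.mgrid[:h,:w]
    p=cv2.undistortPoints(np.stack([u,v],-1).reshape(-1,1,2).astype(float),K,np.array(d['D'],float)).reshape(h,w,2)
    z=np.where(d['depth']>0,d['depth'],np.nan)
    c=np.dstack([p[...,0]*z,p[...,1]*z,z])
    M=np.array(d['camera_from_world']); return (c-M[:3,3])@M[:3,:3]
E
python3 - <<'E'
from h import *
for n in('scene','top'):
    d=snap(n,n+'0.png'); print(n,d['fx'],d['D'],np.round(d['camera_from_world'],3).tolist()); 
    P=cloud(d); np.savez(n+'0.npz',P=P,rgb=d['pixels'])
    print(np.nanpercentile(P[...,2],[1,50,99]))
print(r.current_t(),r.finger_overhang,r.current_ee_rot())
E
```

```text
scene 469.4481898140662 [-0.15282837  0.          0.          0.          0.        ] [[0.861, -0.509, 0.011, -0.487], [-0.312, -0.545, -0.778, 0.258], [0.402, 0.667, -0.628, 0.606], [0.0, 0.0, 0.0, 1.0]]
[-0.85010907  0.03196014  0.38254182]
top 448.37528810460304 [0.05142197 0.         0.         0.         0.        ] [[0.003, -1.0, -0.001, 0.039], [-0.994, -0.002, -0.111, 0.589], [0.111, 0.002, -0.994, 0.823], [0.0, 0.0, 0.0, 1.0]]
[-0.85007493  0.00250315  0.26473166]
0.1 0.022 [ 2.30298494e-01  9.73119902e-01 -4.88795092e-04 -1.44257375e-04]
```

View pics/scene0.png

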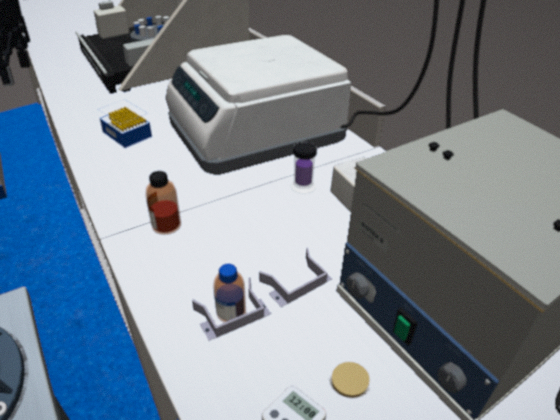

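View pics/top0.png

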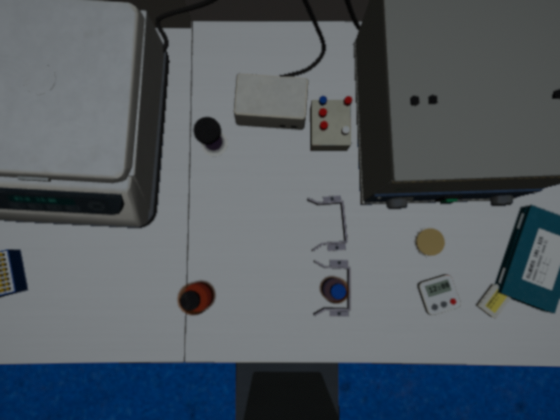

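The scene view shows the big bottle at (163,203), the small one at (230,293) in the nearer stall, the free stall at (295,275) and the jar at (304,167). In the top view these are at about (197,298), (336,290), (330,222) and (207,132). The mouths open to the left, towards world +y.

```bash
python3 - <<'E'
from h import *
for n in('top','scene'):
    f=np.load(n+'0.npz');P=f['P'];Z=P[...,2]
    print(n)
    # stall wall tops
    box={'free':((.40,.56),(-.16,.02)),'taken':((.27,.40),(-.16,.02))}
    for k,(a,b) in box.items():
        m=(P[...,0]>a[0])&(P[...,0]<a[1])&(P[...,1]>b[0])&(P[...,1]<b[1])
        w=m&(Z>.017)&(Z<.03); print(k,w.sum()); 
        q=P[w]; 
        if k=='free':
            if len(q): print(np.round(q.min(0),3),np.round(q.max(0),3)); np.save(n+'w.npy',q)
    for k,a,b,zt in(('big',(.2,.42),(.15,.4),.12),('small',(.25,.42),(-.15,.02),.1),('jar',(.55,.85),(.1,.4),.098)):
        m=(P[...,0]>a[0])&(P[...,0]<a[1])&(P[...,1]>b[0])&(P[...,1]<b[1])
        c=P[m&(abs(Z-zt)<.006)]; s=P[m&(Z>.02)&(Z<.06)]
        print(k,'cap',len(c),c.mean(0).round(4) if len(c) else'',np.round((c.min(0)+c.max(0))/2,4) if len(c) else '', 'body',len(s), s.min(0).round(3) if len(s) else '',s.max(0).round(3) if len(s) else '')
        if len(s)>20:
            A=np.c_[2*s[:,:2],np.ones(len(s))];x=np.linalg.lstsq(A,(s[:,:2]**2).sum(1),rcond=None)[0];print('  circ',x[:2].round(4),np.sqrt(x[2]+x[:2]@x[:2]).round(4))
# picture of free stall + wall points
f=np.load('top0.npz');im=f['rgb'][180:330,280:390,::-1];cv2.imwrite('pics/c.png',cv2.resize(im,None,fx=5,fy=4,interpolation=cv2.INTER_CUBIC))
q=np.vstack([np.load('topw.npy'),np.load('scenew.npy')]);o=np.full((600,600),255,np.uint8)
for n,c in(('top',0),('scene',150)):
    for p in np.load(n+'w.npy'): cv2.circle(o,(int((.03-p[1])*3000),int((.58-p[0])*3000)),3,c,-1)
cv2.imwrite('pics/w.png',o)
E
```

```text
top
free 408
[ 0.401 -0.104  0.017] [ 0.559 -0.032  0.03 ]
taken 24
big cap 81 [0.4163 0.1817 0.1202] [0.4154 0.1823 0.1188] body 14 [0.404 0.153 0.026] [0.42  0.163 0.058]
small cap 0   body 110 [ 0.392 -0.102  0.021] [ 0.42  -0.034  0.03 ]
  circ [ 0.411 -0.07 ] 0.0252
jar cap 1095 [0.6905 0.223  0.098 ] [0.7021 0.2688 0.098 ] body 1472 [0.555 0.1   0.02 ] [0.85 0.4  0.06]
  circ [0.6887 0.2553] 0.0992
scene
free 849
[ 0.4   -0.105  0.017] [ 0.56  -0.032  0.03 ]
taken 88
big cap 62 [0.4148 0.1779 0.1184] [0.4144 0.1794 0.1176] body 276 [0.395 0.152 0.02 ] [0.42 0.19 0.06]
  circ [0.4206 0.1786] 0.0234
small cap 0   body 283 [ 0.39  -0.104  0.02 ] [ 0.42  -0.034  0.06 ]
  circ [ 0.3946 -0.0744] 0.0249
jar cap 1007 [0.6827 0.2466 0.0976] [0.7018 0.2684 0.0979] body 2482 [0.55 0.1  0.02] [0.85 0.4  0.06]
  circ [0.6837 0.2587] 0.1029
```

View pics/c.png

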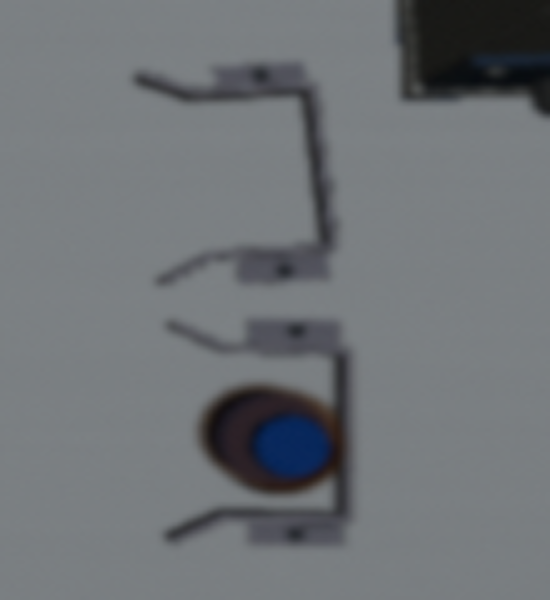

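View pics/w.png

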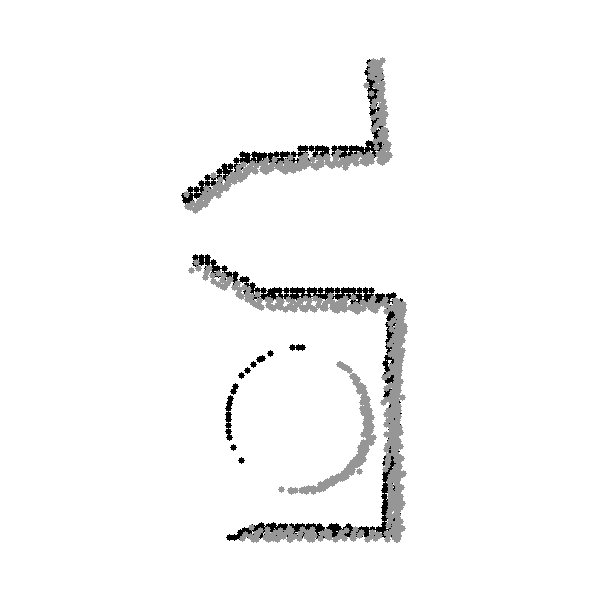

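The wall points show that my windows were cut off: the free stall lies at x > 0.52. I'll refit with wider windows.

```bash
python3 - <<'E'
from h import *
Q={}
for n in('top','scene'):
    f=np.load(n+'0.npz');P=f['P'];Z=P[...,2]
    def reg(a,b,z): return P[(P[...,0]>a[0])&(P[...,0]<a[1])&(P[...,1]>b[0])&(P[...,1]<b[1])&(Z>z[0])&(Z<z[1])]
    print(n)
    q=reg((.515,.66),(-.13,.03),(.02,.03)); Q[n]=q; print(len(q),q.min(0).round(3),q.max(0).round(3))
    for k,a,b,R,zt in(('big',(.36,.5),(.12,.27),.029,.12),('small',(.385,.50),(-.095,0),.024,.1),('jar',(.66,.85),(.1,.25),.0265,.098)):
        c=reg(a,b,(zt-.006,zt+.006)); s=reg(a,b,(.035,.07))
        from scipy.optimize import least_squares
        print(k,len(c),c.mean(0).round(4) if len(c) else '',len(s),end=' ')
        if len(s)>10:
            e=least_squares(lambda x:np.hypot(*(s[:,:2]-x).T)-R,s[:,:2].mean(0)+[.01,.01],loss='soft_l1',f_scale=.002); print(e.x.round(4),np.sqrt(np.mean(e.fun**2)).round(4))
        else: print()
    b=reg((.5,.9),(-.45,-.09),(.03,.25)); print('cabinet',b.min(0).round(3),b.max(0).round(3))
o=np.full((600,600),255,np.uint8)
for n,c in(('top',0),('scene',150)):
    for p in Q[n]: cv2.circle(o,(int((.03-p[1])*3500),int((.67-p[0])*3500)),3,c,-1)
    np.save(n+'w.npy',Q[n])
cv2.imwrite('pics/w2.png',o)
E
```

```text
top
300 [ 0.517 -0.127  0.02 ] [ 0.659 -0.023  0.03 ]
big 314 [0.4266 0.1814 0.1202] 91 [0.4262 0.1817] 0.0002
small 195 [ 0.4407 -0.0691  0.1007] 64 [ 0.4588 -0.0329] 0.0111
jar 580 [0.726  0.1614 0.098 ] 422 [0.7808 0.1303] 0.0275
cabinet [ 0.5  -0.45  0.03] [ 0.9  -0.09  0.25]
scene
377 [ 0.515 -0.13   0.02 ] [ 0.613 -0.024  0.029]
big 178 [0.4239 0.1779 0.1187] 477 [0.4255 0.1826] 0.0011
small 237 [ 0.4383 -0.0719  0.099 ] 487 [ 0.4395 -0.0694] 0.0007
jar 265 [0.7215 0.1588 0.0967] 461 [0.7431 0.1268] 0.0213
cabinet [ 0.583 -0.413  0.03 ] [ 0.813 -0.127  0.25 ]
```

View pics/w2.png

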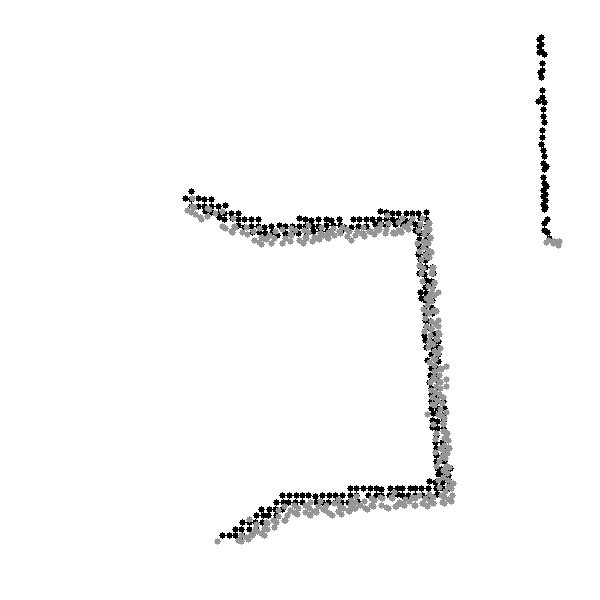

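```bash
cat >> h.py <<'E'
from scipy.spatial.transform import Rotation
TH=np.radians(35)
def rot(u,s=1):
    "tool leaning back, tips leading along u; fingers spread across u"
    u=np.r_[u,0]; k=np.array([0,0,1.]); z=u*np.sin(TH)-k*np.cos(TH); x=s*(u*np.cos(TH)+k*np.sin(TH))
    return Rotation.from_matrix(np.c_[x,np.cross(z,x),z]).as_quat()
E
python3 - <<'E'
from h import *
q=np.vstack([np.load('topw.npy'),np.load('scenew.npy')])[:,:2]
q=q[q[:,1]>-.11]; a=np.radians(4.5)
for _ in range(4):
    ex=np.array([np.cos(a),np.sin(a)]);ey=np.array([-ex[1],ex[0]])
    X,Y=q@ex,q@ey
    b=Y<np.percentile(Y,1)+.006
    b&=(X>X.min()+.02)&(X<X.max()-.02)
    p=np.polyfit(X[b],Y[b],1); a+=np.arctan(p[0])
yb=np.median(Y[b]); s=(Y>yb+.008)&(Y<yb+.038); mid=np.median(X)
xl,xh=[np.median(X[s&c]) for c in (X<X[b].mean(),X>X[b].mean())]
o=ex*(xl+xh)/2+ey*(yb+.031)
print('angle',np.degrees(a),'width',xh-xl,'origin',o)
B=np.array([.426,.182]); A=o+.095*ey; u1=(A-B)/np.linalg.norm(A-B); u2=-ey
np.savez('plan.npz',o=o,ey=ey,ex=ex,u1=u1,A=A,B=B); print(u1,A)
for s in(1,-1):
    for u,pts in((u1,[B-.1*u1,B-.047*u1,A-.047*u1]),(u2,[A-.1*u2,A-.047*u2,o-.047*u2])):
        for p in pts:
            for z in(.15,.0275):
                j=r.inverse_kinematics([*p,z],rot(u,s)); print(s,p.round(3),z,None if j is None else np.round(j,2))
E
```

```text
angle 4.936446332516506 width 0.07789480983686103 origin [ 0.56492865 -0.06324657]
[ 0.65560247 -0.75510622] [0.55675384 0.03140106]
1 [0.36  0.258] 0.15 [ 0.83  0.41  2.02 -0.77  0.96 -2.49]
1 [0.36  0.258] 0.0275 [ 0.83  0.67  2.04 -0.95  0.77 -2.21]
1 [0.395 0.217] 0.15 [ 0.71  0.4   2.04 -0.83  0.9  -2.55]
1 [0.395 0.217] 0.0275 [ 0.71  0.66  2.06 -1.05  0.72 -2.23]
1 [0.526 0.067] 0.15 [ 0.28  0.43  1.98 -0.96  0.69 -2.83]
1 [0.526 0.067] 0.0275 [ 0.28  0.68  2.   -1.3   0.57 -2.41]
1 [0.548 0.131] 0.15 [ 0.39  0.62  1.63 -0.63  1.18 -2.5 ]
1 [0.548 0.131] 0.0275 [ 0.39  0.82  1.65 -0.7   1.01 -2.36]
1 [0.553 0.078] 0.15 [ 0.3   0.59  1.68 -0.67  1.12 -2.55]
1 [0.553 0.078] 0.0275 [ 0.3   0.8   1.7  -0.76  0.95 -2.38]
1 [ 0.561 -0.016] 0.15 [ 0.14  0.56  1.73 -0.74  1.02 -2.64]
1 [ 0.561 -0.016] 0.0275 [ 0.14  0.77  1.75 -0.86  0.86 -2.44]
-1 [0.36  0.258] 0.15 [ 0.83  0.41  2.02 -0.77  0.96  0.65]
-1 [0.36  0.258] 0.0275 [ 0.83  0.67  2.04 -0.95  0.77  0.93]
-1 [0.395 0.217] 0.15 [ 0.71  0.4   2.04 -0.83  0.9   0.59]
-1 [0.395 0.217] 0.0275 [ 0.71  0.66  2.06 -1.05  0.72  0.91]
-1 [0.526 0.067] 0.15 [ 0.28  0.43  1.98 -0.96  0.69  0.31]
-1 [0.526 0.067] 0.0275 [ 0.28  0.68  2.   -1.3   0.57  0.73]
-1 [0.548 0.131] 0.15 [ 0.39  0.62  1.63 -0.63  1.18  0.64]
-1 [0.548 0.131] 0.0275 [ 0.39  0.82  1.65 -0.7   1.01  0.79]
-1 [0.553 0.078] 0.15 [ 0.3   0.59  1.68 -0.67  1.12  0.59]
-1 [0.553 0.078] 0.0275 [ 0.3   0.8   1.7  -0.76  0.95  0.76]
-1 [ 0.561 -0.016] 0.15 [ 0.14  0.56  1.73 -0.74  1.02  0.5 ]
-1 [ 0.561 -0.016] 0.0275 [ 0.14  0.77  1.75 -0.86  0.86  0.71]
```

```bash
cat >> h.py <<'E'
def bottle(d=None, g=None):
    "big bottle centre from body points near guess g, top+scene"
    from scipy.optimize import least_squares
    for n in('top','scene'):
        P=cloud(snap(n)); Z=P[...,2]
        near=np.hypot(P[...,0]-g[0],P[...,1]-g[1])
        c=P[(near<.04)&(Z>.112)&(Z<.126)]
        print(n,'cap',len(c),c.mean(0).round(4) if len(c) else '')
E
python3 - <<'E'
from h import *
L=np.load('plan.npz');B,u1=L['B'],L['u1']; R=rot(u1,-1)
r.set_gripper(.33)
p=B-.105*u1
r.move_to([*p,.13],R); r.move_linear([*p,.0275],vel=.12)
print(r.current_t(),r.current_contact_force(),r.current_tool_pos())
r.move_linear([*(B-.052*u1),.0275],vel=.06)
r.move_linear([*(B-.030*u1),.0275],vel=.025)
print(r.current_t(),r.current_contact_force(),r.current_tool_pos(),r.current_finger_force())
bottle(g=B+.01*u1); snap('scene','s1.png')
E
```

```text
2.7833 [ 0.73756943 -0.3666898   0.83400025] [0.35735479 0.26155438 0.02795074]
4.85 [ 0.2987369  -0.54763171  0.0750905 ] [0.40630201 0.20462745 0.02750191] 0.08532752632163465
top cap 311 [0.4367 0.1674 0.1202]
scene cap 208 [0.4334 0.1645 0.1181]
```

View pics/s1.png

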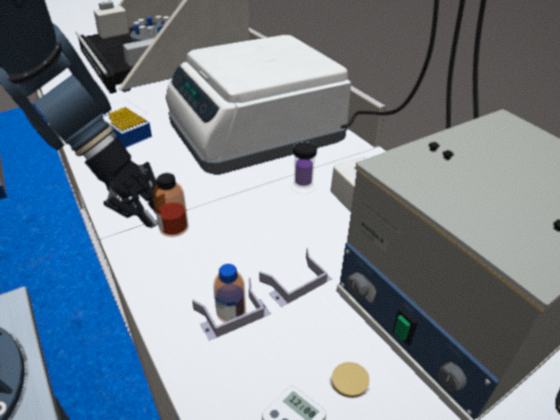

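The bottle, now at (172,205), has slid 17 mm upright and sits in the cradle of the two fingers. The TCP-to-bottle offset is about 47.6 mm. Next I push to the point on the stall axis.

```bash
python3 - <<'E'
from h import *
L=np.load('plan.npz');A,B,u1,o,ey=[L[k] for k in('A','B','u1','o','ey')]; 
M=(A+B)/2
r.move_linear([*(M-.0476*u1),.0275],vel=.045); bottle(g=M)
r.move_linear([*(A-.0476*u1),.0275],vel=.045); print(r.current_contact_force())
p=r.current_tool_pos()[:2]
r.move_linear([*(p-.045*u1),.0275],vel=.1)
bottle(g=A); print('want',A,r.current_t())
R2=rot(-ey,-1); q=A+.11*ey
r.move_linear([*(p-.045*u1),.08],vel=.15)
r.move_to([*q,.08],R2); r.move_linear([*q,.0275],vel=.12); bottle(g=A); print(r.current_t()); snap('top','t2.png')
E
```

```text
top cap 295 [0.4912 0.1065 0.1206]
scene cap 228 [0.4869 0.1036 0.1188]
[-0.37395564  0.5792353  -0.42851388]
top cap 280 [0.5562 0.0317 0.1208]
scene cap 249 [0.5524 0.0284 0.1188]
want [0.55675384 0.03140106] 10.1417
top cap 283 [0.5562 0.0317 0.1209]
scene cap 249 [0.5521 0.0285 0.1187]
11.8417
```

View pics/t2.png

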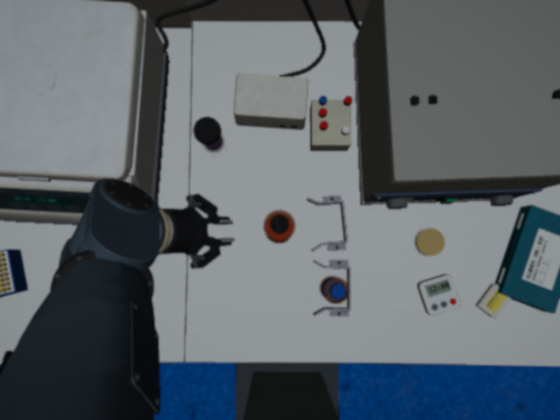

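The bottle, at (279,226), stands on the stall axis within 1 mm, with the fingers (225,230) lined up behind it. Next I push it in, finishing in small steps and checking the force.

```bash
python3 - <<'E'
from h import *
L=np.load('plan.npz');o,ex,ey,A=[L[k] for k in('o','ex','ey','A')]
D=.0476
go=lambda y,v: r.move_linear([*(o+(y+D)*ey),.0275],vel=v)
go(.098,.08); go(.040,.04); bottle(g=o+.04*ey)
go(.006,.03); print(r.current_contact_force()@np.r_[ey,0]); f0=r.current_contact_force()@np.r_[ey,0]
for y in np.arange(.005,-.0045,-.001):
    go(y,.01); f=r.current_contact_force()@np.r_[ey,0]; print(round(y,4),round(f,2))
    if f-f0>4: break
for n in('top',):
    P=cloud(snap(n)); m=(np.hypot(P[...,0]-o[0],P[...,1]-o[1])<.04)&(P[...,2]>.112)&(P[...,2]<.126)
    c=P[m].mean(0); print('stall frame',(c[:2]-o)@ex,(c[:2]-o)@ey,c[2],r.current_t())
snap('top','t3.png')
E
```

```text
top cap 287 [ 0.5623 -0.0222  0.1209]
scene cap 279 [ 0.5586 -0.0252  0.1187]
-0.14054030152760785
0.005 0.5
0.004 1.77
0.003 1.17
0.002 1.16
0.001 0.94
0.0 1.32
-0.001 2.15
-0.002 7.64
stall frame 0.0011234510167428013 0.0008983761186219027 0.12071044542018679 17.8167
```

View pics/t3.png

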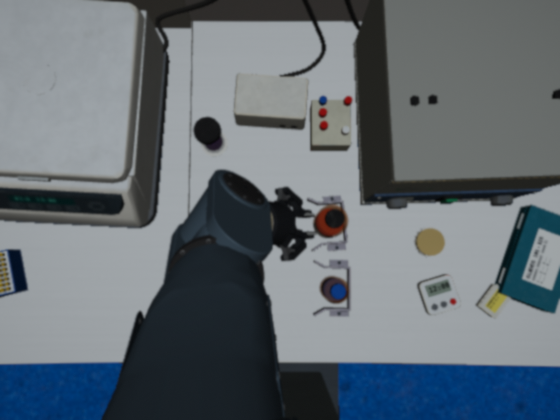

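The bottle, at (331,221), is inside the free stall with its side against the back wall, and the force rise confirms wall contact. The small bottle (336,290) and the jar (207,132) haven't moved. I'll back off, check and hand in.

```bash
python3 - <<'E'
from h import *
L=np.load('plan.npz');o,ex,ey=[L[k] for k in('o','ex','ey')]
p=r.current_tool_pos()
r.move_linear([*(p[:2]+.01*ey),.0275],vel=.02); r.move_linear([*(p[:2]+.08*ey),.0275],vel=.1)
r.move_linear([*(p[:2]+.08*ey),.15],vel=.15); r.sleep(.5)
P=cloud(snap('top')); m=(np.hypot(P[...,0]-o[0],P[...,1]-o[1])<.04)&(P[...,2]>.112)&(P[...,2]<.126)
c=P[m].mean(0); x,y=(c[:2]-o)@ex,(c[:2]-o)@ey; print(x,y,c[2],r.current_t())
if abs(y)<.004 and abs(x)<.009: print(r.hand_in())
E
```

```text
0.001196353382550451 0.0009711710226120293 0.12087737680117636 20.9083
the job is handed in; nothing more can be done
None
```

The large bottle stands upright and fully home in the empty stall, measured about 1 mm from the home point in depth and sideways; the small bottle and jar show no movement in the pictures, and I handed the job in at about 21 s.

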